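Find the loose terminal bolt and hold its guard open

TASK

One of the three bolts of this terminal block was never clamped down: tap the bolt heads lightly from above until you find the one that gives and sinks. Then lift the spring-closed guard cover of that bolt by its tab, at least halfway to upright, and finish while still holding it open with the gripper, so that a fitter can get at the bolt. Leave the covers of the tight bolts shut and do not disturb the things around the block.

Things in the scene. Friction and masses are not known exactly. Their poses are not given: they have to be found in the camera images.
- block: Power module, fixed to the bench: steel plate 210 x 270 x 3 mm with a black three-pole terminal block 82 mm deep (x), 208 wide (y), 68 high, and behind it a control board under 35 mm high. Origin: on the bench under the middle of the row; x points away from the robot at yaw 0. Poles at y = +60 (left), 0, -60 mm (right). In front of the block (x below -32 mm) there is only the flat plate.
- bolt_left_top (a point): Centre of the top of the steel hex bolt head of the pole at the block's +y end: 12 mm behind (+x) the block's origin, 74 mm above the bench. The head is 18 mm across flats and stands 11 mm above the cover, through a 27 x 27 mm window in it. Moves with the bolt.
- bolt_left (a joint): How far the bolt of the pole at the block's +y end has sunk, m. 0 at the start for all three, which look alike. A tight bolt stays within 1 mm of 0; the one loose bolt sinks 5 mm under a downward push of about 3 N, to a firm stop, and stays down (its head still stands 6 mm above the cover).
- tab_left (a point): Centre of the lift tab of the grey cover of the pole at the block's +y end: a tongue 12 mm wide (y), 8 thick, 32 long (x) with a 5 mm upturned lip at its end, standing out of the cover's front edge (15 mm from this point) towards the robot. Shut, it is 45 mm in front (-x) of the block's origin, 61.5 mm above the bench, free for 40 mm on both sides and down to the plate. Moves and turns with the cover.
- cover_left (a joint): Opening angle of the cover of the pole at the block's +y end, rad: 0 shut (flat), 1.57 upright, stop at 1.75. The cover is 50 mm wide and hinged along the block's y axis at its far edge; the front edge swings up and away from the robot. A light spring shuts it when let go (about 1 N at the tab).
- hinge_left (a point): Point on the hinge axis of the cover of the pole at the block's +y end, 90 mm behind the tab's centre, 61.5 mm above the bench. Does not move.
- bolt_middle_top (a point): Centre of the top of the steel hex bolt head of the middle pole: 12 mm behind (+x) the block's origin, 74 mm above the bench. The head is 18 mm across flats and stands 11 mm above the cover, through a 27 x 27 mm window in it. Moves with the bolt.
- bolt_middle (a joint): How far the bolt of the middle pole has sunk, m. 0 at the start for all three, which look alike. A tight bolt stays within 1 mm of 0; the one loose bolt sinks 5 mm under a downward push of about 3 N, to a firm stop, and stays down (its head still stands 6 mm above the cover).
- tab_middle (a point): Centre of the lift tab of the grey cover of the middle pole: a tongue 12 mm wide (y), 8 thick, 32 long (x) with a 5 mm upturned lip at its end, standing out of the cover's front edge (15 mm from this point) towards the robot. Shut, it is 45 mm in front (-x) of the block's origin, 61.5 mm above the bench, free for 40 mm on both sides and down to the plate. Moves and turns with the cover.
- cover_middle (a joint): Opening angle of the cover of the middle pole, rad: 0 shut (flat), 1.57 upright, stop at 1.75. The cover is 50 mm wide and hinged along the block's y axis at its far edge; the front edge swings up and away from the robot. A light spring shuts it when let go (about 1 N at the tab).
- hinge_middle (a point): Point on the hinge axis of the cover of the middle pole, 90 mm behind the tab's centre, 61.5 mm above the bench. Does not move.
- bolt_right_top (a point): Centre of the top of the steel hex bolt head of the pole at the block's -y end: 12 mm behind (+x) the block's origin, 74 mm above the bench. The head is 18 mm across flats and stands 11 mm above the cover, through a 27 x 27 mm window in it. Moves with the bolt.
- bolt_right (a joint): How far the bolt of the pole at the block's -y end has sunk, m. 0 at the start for all three, which look alike. A tight bolt stays within 1 mm of 0; the one loose bolt sinks 5 mm under a downward push of about 3 N, to a firm stop, and stays down (its head still stands 6 mm above the cover).
- tab_right (a point): Centre of the lift tab of the grey cover of the pole at the block's -y end: a tongue 12 mm wide (y), 8 thick, 32 long (x) with a 5 mm upturned lip at its end, standing out of the cover's front edge (15 mm from this point) towards the robot. Shut, it is 45 mm in front (-x) of the block's origin, 61.5 mm above the bench, free for 40 mm on both sides and down to the plate. Moves and turns with the cover.
- cover_right (a joint): Opening angle of the cover of the pole at the block's -y end, rad: 0 shut (flat), 1.57 upright, stop at 1.75. The cover is 50 mm wide and hinged along the block's y axis at its far edge; the front edge swings up and away from the robot. A light spring shuts it when let go (about 1 N at the tab).
- hinge_right (a point): Point on the hinge axis of the cover of the pole at the block's -y end, 90 mm behind the tab's centre, 61.5 mm above the bench. Does not move.
- spool: Bystander: black spool of grey solder standing on end, 60 mm in diameter, 52 mm high, beside the block at +y. Origin: centre of its underside.
- flux: Bystander: small white bottle with a black cap, 38 mm in diameter, 105 mm high, standing beside the block at -y. Origin: centre of its underside.
- relay_a: Bystander: black relay, 28 x 22 x 18 mm, on the bench between robot and block. Origin: centre of its underside.
- relay_b: Bystander: second black relay like it. Origin: centre of its underside.

How it is judged:
On the way, in this order (a step that is already met when the one before it is completed fails the run):
1. the loose bolt has been tapped and has sunk (value of joint any of bolt_left, bolt_middle, bolt_right above 0.003 m), for 0.1 s.
2. the cover of the loose bolt is lifted and held by the fingers (((value of joint bolt_left above 0.003 m and value of joint cover_left above 0.75 rad and contact force between the fingers and cover_left above 0.2 N) or (value of joint bolt_middle above 0.003 m and value of joint cover_middle above 0.75 rad and contact force between the fingers and cover_middle above 0.2 N) or (value of joint bolt_right above 0.003 m and value of joint cover_right above 0.75 rad and contact force between the fingers and cover_right above 0.2 N))), for 0.2 s.
At the end, for the whole second after the job is handed in: The loose bolt has sunk (more than 3 mm), its cover is held still by the fingers (contact over 0.2 N) at 0.75 rad or more, and the other two covers are shut (below 0.1 rad) (((value of joint bolt_left above 0.003 m and value of joint cover_left above 0.75 rad and contact force between the fingers and cover_left above 0.2 N and velocity of joint cover_left between -0.15 and 0.15 rad/s and value of joint each of cover_middle, cover_right below 0.1 rad) or (value of joint bolt_middle above 0.003 m and value of joint cover_middle above 0.75 rad and contact force between the fingers and cover_middle above 0.2 N and velocity of joint cover_middle between -0.15 and 0.15 rad/s and value of joint each of cover_left, cover_right below 0.1 rad) or (value of joint bolt_right above 0.003 m and value of joint cover_right above 0.75 rad and contact force between the fingers and cover_right above 0.2 N and velocity of joint cover_right between -0.15 and 0.15 rad/s and value of joint each of cover_left, cover_middle below 0.1 rad))); the arm keeps its last pose, push and grip.
It fails at once if a cover is raised (over 0.35 rad) although its bolt has not been found loose ((value of joint cover_left above 0.35 rad and value of joint bolt_left below 0.003 m) or (value of joint cover_middle above 0.35 rad and value of joint bolt_middle below 0.003 m) or (value of joint cover_right above 0.35 rad and value of joint bolt_right below 0.003 m)).
It fails at once if a bolt head is struck hard (over 60 N) (contact force between the fingers and bolt_left above 60 N or contact force between the fingers and bolt_middle above 60 N or contact force between the fingers and bolt_right above 60 N).
It fails at once if a bystander is pushed away (over 30 mm) or knocked over (distance of any of spool, flux, relay_a, relay_b from where it was at the start of the episode above 0.03 m or angle between any of spool, flux, relay_a, relay_b's own z axis and vertical above 0.5 rad).
It also fails if it takes over 51 s, if anything falls off the work surface, if the arm or the gripper's body presses on something with over 40 N, if the wrist force passes 120 N, or if a joint passes its speed limit or range.

ROBOT

A 6-joint arm with a two-finger parallel gripper is mounted at the origin on the work surface. World frame = base frame: x ahead of the robot, y to its left, z up, the work surface at z = 0. Lengths are in m, angles in rad, forces in N, time in s.
With the tool pointing down it reaches from about 0.275 to 0.85 m from the base axis. Payload 19 kg.
Tool frame: the origin (TCP) lies between the finger pads; the fingertips stand 25 mm ahead of it and the grasp point (between the pads) lies 6 mm ahead of it (bot.tip_extent is the distance from the TCP to the fingertips, in m); z points along the fingers, y is the direction in which the jaws open and shut (so a half turn about z gives the same grasp; the last joint's range is limited). The gripper opens to 85 mm and grips with 20 to 120 N. Pads are 22 mm wide; open, the fingers measure 114 mm over their backs; the gripper's body (76 mm by 85 mm) begins 54 mm behind the grasp point. The pads swing forward as they close: fully open they stand 13 mm farther back than shut.
Start: joints at [-1.305, 0.15, 1.437, -0, 1.554, -0.134], TCP at [0.224, -0.53, 0.256] pointing down, gripper open.
Joint ranges: [-2.8, 2.8], [-0.68, 2.1], [0.12, 2.68], [-1.39, 4.53], [0.16, 2.79], [-2.81, 2.81]. Speed limits (rad/s): [1.89, 1.89, 2.22, 3.01, 3.01, 3.01].

INTERFACE

Orientations are given as a unit quaternion [x, y, z, w].
In Python, from rig import bot, vision gives the robot as it stands.
- The arm moves only by the shell command python3 -m inch 'ROWS' [FORCE]. ROWS is JSON, a list of rows, each an object of numbers: "tx", "ty", "tz": the shift along the tool's x, y, z in m; "turn": the turn about the tool's z in degrees; "hand": the opening, from -1 (shut) to 1 (fully open). A call has 1 to 8 rows; each row shifts and turns the commanded pose from where the row before left it, along the tool's axes as they then stand; what a row does not reach is not made up. A row lasts 1/10 s, in which the tool goes at most 50 mm and 8.59 degrees, less where a joint would pass 70% of its speed; a pose out of reach is approached as far as the arm can. A call is refused whole if a number of a shift passes 0.05 or a number of a turn 8.59, either way. A call with a gripper value outside its range is refused whole. The fingers move at their own pace and stop on an object; FORCE is the grip in N (left out, the last holds). Time passes only in rows, so rows that do not move let the fingers close. It gives the time, the measured TCP pose, the force and the opening at its end, in the units of the state.
- bot.sense(): the state, without advancing time (a new reading comes with each control period).
- vision.capture(name): name is "side" or "top"; returns the picture (400x640x3 uint8, blue, green, red); there is no depth.
- vision.camera_model(name): a dict with "mtx" (3x3 intrinsics, pixels), "distortion" ([k1, k2, p1, p2, k3] as OpenCV has them; the pictures are not rectified), "rvec" (rotation vector, rad) and "tvec" (3), from world to camera coordinates, as OpenCV has them. Camera axes: x right, y down, z forward; pixel columns grow to the right and rows downward; lengths in m; the calibration is good to about 2 mm. A picture is of the moment at which its call begins. camera_model takes no time and is no camera call.
- bot.hand_in(): hands the job in, once; it reports no verdict.
The state is a dict: "time_s": time; "joints": joint angles; "joint_velocities": joint speeds; "joint_torque": joint torques, N m; "tool_pos": TCP position; "eef_rot": TCP orientation; "contact_force": force on the tool from outside, world axes, zero at the start; "ft_torque": the same for the moment, N m; "width": opening from 0.0 (shut) to 1.0 (fully open).
Only numpy, scipy, OpenCV 4.12 (cv2) and the standard library are available. Lean on these libraries where they do the work, as an engineer would, in place of code of your own. Each camera call takes 0.05 s, during which the arm holds its last target.

## Working session

There is one attempt and no reset: what is moved stays moved. The work goes in short steps, Python scripts to look and compute and a shell command to move; the robot and the scene stay as the last step left them, time stands still between calls to the robot, and variables do not carry over. Pictures are saved under pics/ and viewed, and the job is handed in when it is done.

```bash
ls; mkdir -p pics
python3 - <<'E'
from rig import bot, vision
import cv2
for n in ("side","top"):
    cv2.imwrite(f"pics/{n}0.png",vision.capture(n))
    m=vision.camera_model(n); print(n,{k:(v.tolist() if hasattr(v,'tolist') else v) for k,v in m.items()})
s=bot.sense(); print(s, bot.tip_extent)
E
```

```text
pics
side {'mtx': [[407.470054533431, 0.0, 317.4000031476187], [0.0, 407.470054533431, 203.19198743370353], [0.0, 0.0, 1.0]], 'distortion': [-0.0876212206044107, 0.0, 0.0, 0.0, 0.0], 'rvec': [2.134046253793962, -0.4935847458555474, 0.23141685670200637], 'tvec': [-0.5108395438095199, 0.23024595325128913, 0.5607401644228639]}
top {'mtx': [[418.55364927631064, 0.0, 320.21024263317213], [0.0, 418.55364927631064, 203.52896778398713], [0.0, 0.0, 1.0]], 'distortion': [-0.08533251598747771, 0.0, 0.0, 0.0, 0.0], 'rvec': [2.1530003066975234, -2.2000134798434026, 0.13618234368321067], 'tvec': [0.03976576120411104, 0.5638004684965692, 0.8948688447478427]}
{'time_s': 0.1, 'joints': array([-1.30501183e+00,  1.50921496e-01,  1.43794718e+00, -2.23811594e-05,
        1.55379152e+00, -1.34002229e-01]), 'joint_velocities': array([-1.45793301e-03,  4.54064867e-04, -7.53406178e-04,  6.32121299e-04,
        3.08303596e-05, -1.31444523e-03]), 'joint_torque': array([ 4.42638659e-03, -7.14378548e+01, -5.71798682e+01, -3.60704371e-04,
        7.01611309e-03, -2.91104493e-05]), 'tool_pos': array([ 0.22372643, -0.52948291,  0.25575392]), 'eef_rot': array([ 9.80087579e-01,  1.98564983e-01, -4.63100676e-05, -5.31878359e-04]), 'contact_force': array([-0.33341772, -0.57940897, -0.42306853]), 'ft_torque': array([-0.01462931,  0.02641019, -0.00415307]), 'width': 1.002468716269253} 0.025
```

View pics/side0.png

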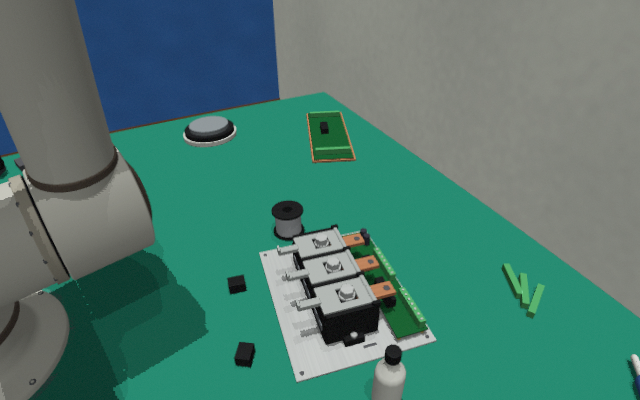

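View pics/top0.png

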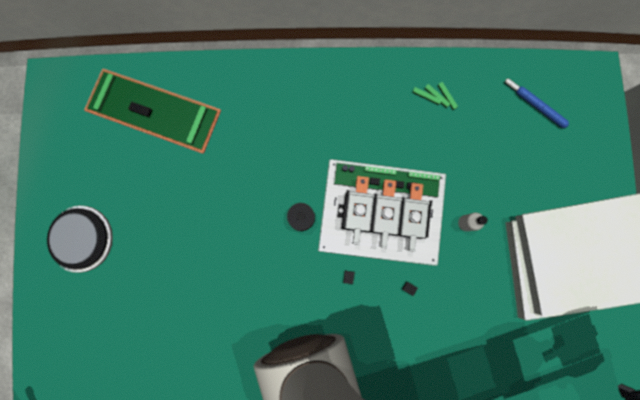

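Run:
```python
import cv2
a=cv2.imread("pics/top0.png")[150:270,310:450]; cv2.imwrite("pics/topc.png",cv2.resize(a,None,fx=5,fy=5,interpolation=cv2.INTER_CUBIC))
a=cv2.imread("pics/side0.png")[220:350,255:415]; cv2.imwrite("pics/sidec.png",cv2.resize(a,None,fx=4.5,fy=4.5,interpolation=cv2.INTER_CUBIC))
```

```text
(no output)
```

View pics/topc.png

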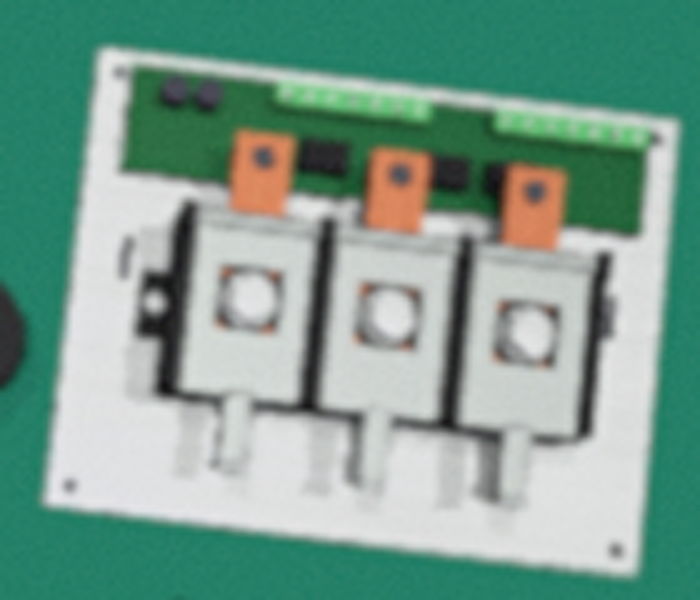

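View pics/sidec.png

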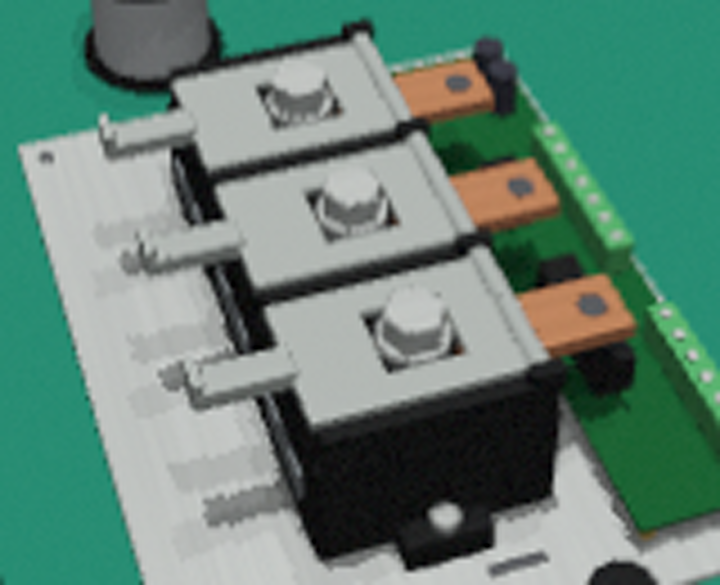

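```bash
cat > h.py <<'E'
import numpy as np, cv2
from rig import bot, vision
from scipy.spatial.transform import Rotation as R
def proj(n,P):
    m=vision.camera_model(n)
    return cv2.projectPoints(np.float64(P).reshape(-1,1,3),np.float64(m["rvec"]),np.float64(m["tvec"]),np.float64(m["mtx"]),np.float64(m["distortion"]))[0].reshape(-1,2)
def blk(p,q):
    c,s=np.cos(p[2]),np.sin(p[2]); q=np.float64(q)
    return np.c_[p[0]+c*q[:,0]-s*q[:,1], p[1]+s*q[:,0]+c*q[:,1], q[:,2]]
E
python3 - <<'E'
from h import *
from scipy.optimize import least_squares
f=lambda a,k,o:(np.float64(a)+.5)/k-.5+np.float64(o)
tb=f([(251,299),(390,316),(528,333)],5,(310,150))
tc=f([(100,47),(678,120),(637,577),(43,505)],5,(310,150))
sb=f([(303,80),(352,188),(412,305)],4.5,(255,220))
B=[(.012,y,.074) for y in(.06,0,-.06)]
def C(d): return [(d+.105,.135,.003),(d+.105,-.135,.003),(d-.105,-.135,.003),(d-.105,.135,.003)]
def res(p): return np.r_[proj("top",blk(p,B))-tb,proj("top",blk(p,C(p[3])))-tc,proj("side",blk(p,B))-sb].ravel()
r=least_squares(res,[.5,-.1,-.1,0]); print(r.x,np.round(r.fun.reshape(-1,2),2))
p=r.x
for n in("top","side"):
    print(n,proj(n,blk(p,[(-.061,y,.067) for y in(.06,0,-.06)])).round(1))
print("bolts",blk(p,B)); print("tabs",blk(p,[(-.045,y,.0615) for y in(.06,0,-.06)]))
s=bot.sense();print(R.from_quat(s["eef_rot"]).as_matrix().round(3))
for n,(u,v) in {"spool":(301,217),"flux":(470,222),"ra":(349,278),"rb":(409,288)}.items():
    g=least_squares(lambda q:(proj("top",[[q[0],q[1],.03]])-[u,v]).ravel(),[.5,0]).x; print(n,g.round(3))
E
```

```text
[ 0.52671653 -0.11228737 -0.14593419  0.01945913] [[ 0.07 -0.77]
 [ 0.45 -0.64]
 [ 0.84 -0.53]
 [-0.03  0.16]
 [-0.27  0.41]
 [-0.55 -0.32]
 [ 0.09 -0.29]
 [-1.32 -0.57]
 [-0.35 -0.61]
 [ 0.07  1.16]]
top [[355.6 243.2]
 [383.7 246.7]
 [411.8 250.1]]
side [[277.3 249.4]
 [286.1 274.8]
 [296.3 304.3]]
bolts [[ 0.54731398 -0.05467014  0.074     ]
 [ 0.53858898 -0.11403237  0.074     ]
 [ 0.52986397 -0.1733946   0.074     ]]
tabs [[ 0.49091987 -0.04638139  0.0615    ]
 [ 0.48219486 -0.10574361  0.0615    ]
 [ 0.47346986 -0.16510584  0.0615    ]]
[[ 0.921  0.389 -0.   ]
 [ 0.389 -0.921  0.001]
 [ 0.    -0.001 -1.   ]]
spool [0.536 0.07 ]
flux [ 0.516 -0.306]
ra [ 0.4   -0.031]
rb [ 0.375 -0.162]
```

```bash
python3 -m inch '[{"turn":7.8,"hand":-1},{"turn":7.8,"hand":-1},{"turn":7.8,"hand":-1},{"turn":7.9,"hand":-1}]' 20; python3 -m inch '[{"tx":0.016,"ty":-0.025,"tz":0.007,"hand":-1},{"tx":0.016,"ty":-0.025,"tz":0.007,"hand":-1},{"tx":0.016,"ty":-0.025,"tz":0.007,"hand":-1},{"tx":0.016,"ty":-0.025,"tz":0.007,"hand":-1},{"tx":0.016,"ty":-0.025,"tz":0.007,"hand":-1},{"tx":0.016,"ty":-0.025,"tz":0.007,"hand":-1},{"tx":0.016,"ty":-0.025,"tz":0.007,"hand":-1},{"tx":0.016,"ty":-0.025,"tz":0.007,"hand":-1}]'
cat >> h.py <<'E'
P=[0.52671653,-0.11228737,-0.14593419]
def off(q):
    "shift in tool axes from TCP to block point q, and state"
    s=bot.sense(); M=R.from_quat(s["eef_rot"]).as_matrix()
    d=M.T@(blk(P,[q])[0]-s["tool_pos"])
    yaw=np.degrees(np.arctan2(M[1,0],M[0,0]))-np.degrees(P[2])
    print("d mm",(d*1e3).round(1),"turn needed",round(yaw,2),"t",round(s["time_s"],2),"z",s["tool_pos"].round(4),"F",np.round(s["contact_force"],1),"w",round(s["width"],3))
E
python3 -c "
from h import *
off((.012,-.06,.074))"
```

```text
d mm [ 420.6 -208.7  182. ] turn needed 31.27 t 0.1 z [ 0.2237 -0.5295  0.2558] F [-0.3 -0.6 -0.4] w 1.002validation failed for argument at $[0]...
validation failed for argument at $[0]...
```

```bash
python3 -m inch '[{"tx":0,"ty":0,"tz":0,"turn":7.8,"hand":-1},{"tx":0,"ty":0,"tz":0,"turn":7.8,"hand":-1},{"tx":0,"ty":0,"tz":0,"turn":7.8,"hand":-1},{"tx":0,"ty":0,"tz":0,"turn":7.9,"hand":-1}]' 20; python3 -c "
from h import *
off((.012,-.06,.074))"
```

```text
time_s: 0.5
tool_pos: [0.2237, -0.5295, 0.2559]
eef_rot: [0.997, -0.076, -0.0, -0.0]
contact_force: [0.0, 0.7, 0.8]
width: 0.333
d mm [ 248.7 -398.3  182.1] turn needed -0.36 t 0.5 z [ 0.2237 -0.5295  0.2559] F [0.  0.7 0.8] w 0.333
```

```bash
python3 -m inch '[{"tx":0.016,"ty":-0.025,"tz":0.007,"turn":0,"hand":-1},{"tx":0.016,"ty":-0.025,"tz":0.007,"turn":0,"hand":-1},{"tx":0.016,"ty":-0.025,"tz":0.007,"turn":0,"hand":-1},{"tx":0.016,"ty":-0.025,"tz":0.007,"turn":0,"hand":-1},{"tx":0.016,"ty":-0.025,"tz":0.007,"turn":0,"hand":-1},{"tx":0.016,"ty":-0.025,"tz":0.007,"turn":0,"hand":-1},{"tx":0.016,"ty":-0.025,"tz":0.007,"turn":0,"hand":-1},{"tx":0.016,"ty":-0.025,"tz":0.007,"turn":0,"hand":-1}]'; python3 -m inch '[{"tx":0.016,"ty":-0.025,"tz":0.007,"turn":0,"hand":-1},{"tx":0.016,"ty":-0.025,"tz":0.007,"turn":0,"hand":-1},{"tx":0.016,"ty":-0.025,"tz":0.007,"turn":0,"hand":-1},{"tx":0.016,"ty":-0.025,"tz":0.007,"turn":0,"hand":-1},{"tx":0.016,"ty":-0.025,"tz":0.007,"turn":0,"hand":-1},{"tx":0.016,"ty":-0.025,"tz":0.007,"turn":0,"hand":-1},{"tx":0.016,"ty":-0.025,"tz":0.007,"turn":0,"hand":-1}]'; python3 -c "
from h import *
off((.012,-.06,.074))"
```

```text
time_s: 1.3
tool_pos: [0.3802, -0.3493, 0.1998]
eef_rot: [0.997, -0.073, -0.0, -0.0]
contact_force: [-0.2, 0.0, -0.4]
width: -0.002
time_s: 2.0
tool_pos: [0.5165, -0.1925, 0.1508]
eef_rot: [0.997, -0.073, -0.0, -0.0]
contact_force: [-0.7, -0.4, -0.9]
width: 0.004
d mm [ 10.5 -20.9  76.8] turn needed -0.03 t 2.0 z [ 0.5165 -0.1925  0.1508] F [-0.7 -0.4 -0.9] w 0.004
```

```bash
python3 -m inch '[{"tx":0.01,"ty":-0.021,"tz":0,"turn":0,"hand":-1},{"tx":0,"ty":0,"tz":0.015,"turn":0,"hand":-1},{"tx":0,"ty":0,"tz":0.015,"turn":0,"hand":-1},{"tx":0,"ty":0,"tz":0.010,"turn":0,"hand":-1},{"tx":0,"ty":0,"tz":0,"turn":0,"hand":-1},{"tx":0,"ty":0,"tz":0,"turn":0,"hand":-1}]'; python3 -c "
from h import *
off((.012,-.06,.074))
cv2.imwrite('pics/side1.png',cv2.resize(vision.capture('side')[130:330,230:430],None,fx=3,fy=3,interpolation=cv2.INTER_CUBIC))"
```

```text
time_s: 2.6
tool_pos: [0.5286, -0.1749, 0.1112]
eef_rot: [0.997, -0.074, -0.0, -0.0]
contact_force: [0.9, -0.3, -0.2]
width: 0.001
d mm [ 1.1 -1.7 37.2] turn needed -0.09 t 2.6 z [ 0.5286 -0.1749  0.1112] F [ 0.9 -0.3 -0.2] w 0.001
```

View pics/side1.png

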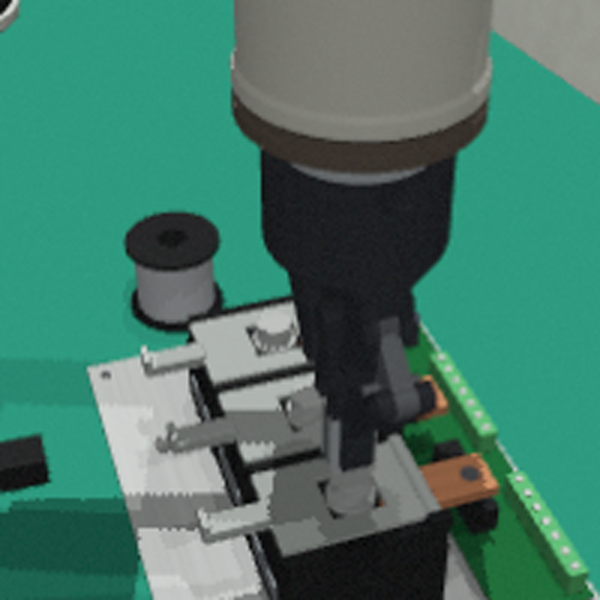

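The shut fingertips (crop 350,465) stand just above the right bolt head (350,490), and centred on it. I'll descend in small steps and watch the force.

```bash
python3 -m inch '[{"tx":0.001,"ty":-0.001,"tz":0.003,"turn":0,"hand":-1},{"tx":0,"ty":0,"tz":0.003,"turn":0,"hand":-1},{"tx":0,"ty":0,"tz":0,"turn":0,"hand":-1}]'; python3 -m inch '[{"tx":0,"ty":0,"tz":0.002,"turn":0,"hand":-1},{"tx":0,"ty":0,"tz":0.001,"turn":0,"hand":-1},{"tx":0,"ty":0,"tz":0,"turn":0,"hand":-1}]';python3 -m inch '[{"tx":0,"ty":0,"tz":0.001,"turn":0,"hand":-1},{"tx":0,"ty":0,"tz":0,"turn":0,"hand":-1}]';python3 -m inch '[{"tx":0,"ty":0,"tz":0.001,"turn":0,"hand":-1},{"tx":0,"ty":0,"tz":0,"turn":0,"hand":-1}]'
```

```text
time_s: 2.95
tool_pos: [0.5299, -0.1735, 0.105]
eef_rot: [0.997, -0.073, -0.0, -0.0]
contact_force: [-0.8, 0.3, -0.7]
width: -0.003
time_s: 3.25
tool_pos: [0.53, -0.1735, 0.1022]
eef_rot: [0.997, -0.073, -0.0, -0.0]
contact_force: [0.5, 0.1, -0.6]
width: -0.001
time_s: 3.45
tool_pos: [0.53, -0.1735, 0.1012]
eef_rot: [0.997, -0.073, -0.0, -0.0]
contact_force: [-0.4, 0.2, 0.5]
width: -0.001
time_s: 3.65
tool_pos: [0.53, -0.1735, 0.1002]
eef_rot: [0.997, -0.073, -0.0, -0.0]
contact_force: [0.3, -0.0, -0.5]
width: 0.002
```

Expected contact is at z≈0.099; I'll go on millimetre by millimetre.

```bash
python3 -m inch '[{"tx":0,"ty":0,"tz":0.001,"turn":0,"hand":-1},{"tx":0,"ty":0,"tz":0,"turn":0,"hand":-1}]';python3 -m inch '[{"tx":0,"ty":0,"tz":0.0005,"turn":0,"hand":-1},{"tx":0,"ty":0,"tz":0,"turn":0,"hand":-1}]'; python3 -m inch '[{"tx":0,"ty":0,"tz":0.0005,"turn":0,"hand":-1},{"tx":0,"ty":0,"tz":0,"turn":0,"hand":-1}]'
```

```text
time_s: 3.85
tool_pos: [0.53, -0.1735, 0.0992]
eef_rot: [0.997, -0.073, -0.0, -0.0]
contact_force: [0.0, 0.1, -0.5]
width: -0.001
time_s: 4.05
tool_pos: [0.53, -0.1735, 0.099]
eef_rot: [0.997, -0.073, 0.0, -0.0]
contact_force: [-3.1, 1.4, 4.6]
width: 0.001
time_s: 4.25
tool_pos: [0.5301, -0.1735, 0.099]
eef_rot: [0.997, -0.073, 0.0, 0.0]
contact_force: [-4.5, 1.7, 11.9]
width: 0.0
```

The right bolt carries 12 N at z=0.099 without giving, so it's tight. Next the middle one.

```bash
python3 -m inch '[{"tx":0,"ty":0,"tz":-0.008,"turn":0,"hand":-1},{"tx":0,"ty":-0.02,"tz":0,"turn":0,"hand":-1},{"tx":0,"ty":-0.02,"tz":0,"turn":0,"hand":-1},{"tx":0,"ty":-0.02,"tz":0,"turn":0,"hand":-1},{"tx":0,"ty":0,"tz":0.003,"turn":0,"hand":-1},{"tx":0,"ty":0,"tz":0.003,"turn":0,"hand":-1},{"tx":0,"ty":0,"tz":0,"turn":0,"hand":-1}]';python3 -m inch '[{"tx":0,"ty":0,"tz":0.001,"turn":0,"hand":-1},{"tx":0,"ty":0,"tz":0,"turn":0,"hand":-1}]';python3 -m inch '[{"tx":0,"ty":0,"tz":0.0005,"turn":0,"hand":-1},{"tx":0,"ty":0,"tz":0,"turn":0,"hand":-1}]';  python3 -m inch '[{"tx":0,"ty":0,"tz":0.0005,"turn":0,"hand":-1},{"tx":0,"ty":0,"tz":0,"turn":0,"hand":-1}]'; python3 -c "
from h import *
off((.012,0,.074))"
```

```text
time_s: 4.95
tool_pos: [0.5386, -0.1146, 0.0999]
eef_rot: [0.997, -0.073, -0.0, -0.0]
contact_force: [-0.0, -0.5, 0.7]
width: -0.002
time_s: 5.15
tool_pos: [0.5387, -0.1147, 0.0992]
eef_rot: [0.997, -0.074, -0.0, -0.0]
contact_force: [0.3, 0.1, -0.4]
width: 0.003
time_s: 5.35
tool_pos: [0.5388, -0.1145, 0.099]
eef_rot: [0.997, -0.073, 0.0, 0.0]
contact_force: [-2.1, -0.5, 2.8]
width: -0.005
time_s: 5.55
tool_pos: [0.5389, -0.1145, 0.099]
eef_rot: [0.997, -0.073, 0.0, 0.0]
contact_force: [-4.5, -1.2, 10.0]
width: -0.0
d mm [-0.3 -0.4 25. ] turn needed -0.04 t 5.55 z [ 0.5389 -0.1145  0.099 ] F [-4.5 -1.2 10. ] w -0.0
```

The middle bolt carries 10 N without sinking, so it's tight too. The left one is next, and I'll confirm it by pushing.

```bash
python3 -m inch '[{"tx":0,"ty":0,"tz":-0.008,"turn":0,"hand":-1},{"tx":0,"ty":-0.02,"tz":0,"turn":0,"hand":-1},{"tx":0,"ty":-0.02,"tz":0,"turn":0,"hand":-1},{"tx":0,"ty":-0.02,"tz":0,"turn":0,"hand":-1},{"tx":0,"ty":0,"tz":0.003,"turn":0,"hand":-1},{"tx":0,"ty":0,"tz":0.003,"turn":0,"hand":-1},{"tx":0,"ty":0,"tz":0,"turn":0,"hand":-1}]';python3 -m inch '[{"tx":0,"ty":0,"tz":0.001,"turn":0,"hand":-1},{"tx":0,"ty":0,"tz":0,"turn":0,"hand":-1}]';python3 -m inch '[{"tx":0,"ty":0,"tz":0.0005,"turn":0,"hand":-1},{"tx":0,"ty":0,"tz":0,"turn":0,"hand":-1}]';  python3 -m inch '[{"tx":0,"ty":0,"tz":0.0005,"turn":0,"hand":-1},{"tx":0,"ty":0,"tz":0,"turn":0,"hand":-1}]'; python3 -c "
from h import *
off((.012,.06,.074))"
```

```text
time_s: 6.25
tool_pos: [0.5473, -0.0553, 0.0999]
eef_rot: [0.997, -0.073, -0.0, -0.0]
contact_force: [0.0, 0.1, -1.4]
width: 0.003
time_s: 6.45
tool_pos: [0.5475, -0.0553, 0.0993]
eef_rot: [0.997, -0.074, -0.0, -0.0]
contact_force: [0.0, 0.2, -0.6]
width: -0.002
time_s: 6.65
tool_pos: [0.5476, -0.055, 0.0989]
eef_rot: [0.997, -0.073, 0.0, 0.0]
contact_force: [0.2, -0.6, -0.1]
width: -0.001
time_s: 6.85
tool_pos: [0.5476, -0.0549, 0.0984]
eef_rot: [0.997, -0.073, 0.0, 0.0]
contact_force: [-1.2, -0.4, 0.1]
width: -0.002
d mm [-0.3 -0.2 24.4] turn needed -0.04 t 6.85 z [ 0.5476 -0.0549  0.0984] F [-1.2 -0.4  0.1] w -0.002
```

It's giving. I'll push on to the stop at about z=0.094.

```bash
python3 -m inch '[{"tx":0,"ty":0,"tz":0.001,"turn":0,"hand":-1},{"tx":0,"ty":0,"tz":0.001,"turn":0,"hand":-1},{"tx":0,"ty":0,"tz":0,"turn":0,"hand":-1}]';python3 -m inch '[{"tx":0,"ty":0,"tz":0.001,"turn":0,"hand":-1},{"tx":0,"ty":0,"tz":0,"turn":0,"hand":-1}]';python3 -m inch '[{"tx":0,"ty":0,"tz":0.001,"turn":0,"hand":-1},{"tx":0,"ty":0,"tz":0,"turn":0,"hand":-1}]';  python3 -m inch '[{"tx":0,"ty":0,"tz":0.0007,"turn":0,"hand":-1},{"tx":0,"ty":0,"tz":0,"turn":0,"hand":-1}]'
```

```text
time_s: 7.15
tool_pos: [0.5475, -0.0547, 0.0961]
eef_rot: [0.997, -0.073, -0.0, -0.0]
contact_force: [0.6, 0.1, -0.6]
width: -0.004
time_s: 7.35
tool_pos: [0.5475, -0.0547, 0.0951]
eef_rot: [0.997, -0.073, -0.0, -0.0]
contact_force: [0.5, -0.1, -0.8]
width: 0.0
time_s: 7.55
tool_pos: [0.5475, -0.0547, 0.0942]
eef_rot: [0.997, -0.073, -0.0, -0.0]
contact_force: [0.0, 0.1, 0.5]
width: 0.002
time_s: 7.75
tool_pos: [0.5476, -0.0548, 0.094]
eef_rot: [0.997, -0.073, 0.0, -0.0]
contact_force: [-3.4, 0.5, 7.5]
width: 0.001
```

The left bolt sank 5 mm to its stop, so it's the loose one. I'll back off, go in front over its tab and part-open the fingers.

```bash
python3 -m inch '[{"tx":0,"ty":0,"tz":-0.012,"turn":0,"hand":-1},{"tx":0,"ty":0,"tz":-0.013,"turn":0,"hand":-1},{"tx":-0.021,"ty":0,"tz":0,"turn":0,"hand":0},{"tx":-0.021,"ty":0,"tz":0,"turn":0,"hand":0},{"tx":-0.021,"ty":0,"tz":0,"turn":0,"hand":0},{"tx":0,"ty":0,"tz":0,"turn":0,"hand":0},{"tx":0,"ty":0,"tz":0,"turn":0,"hand":0}]' 20; python3 -c "
from h import *
off((-.051,.06,.0615))
for n,a in (('side',(130,330,210,410)),('top',(140,290,290,490))):
  cv2.imwrite('pics/%s2.png'%n,cv2.resize(vision.capture(n)[a[0]:a[1],a[2]:a[3]],None,fx=3,fy=3,interpolation=cv2.INTER_CUBIC))"
```

```text
time_s: 8.45
tool_pos: [0.4857, -0.0458, 0.1198]
eef_rot: [0.997, -0.073, 0.001, 0.0]
contact_force: [0.6, -0.3, -0.2]
width: 0.5
d mm [-0.9 -0.1 58.3] turn needed -0.04 t 8.45 z [ 0.4857 -0.0458  0.1198] F [ 0.6 -0.3 -0.2] w 0.5
```

View pics/side2.png

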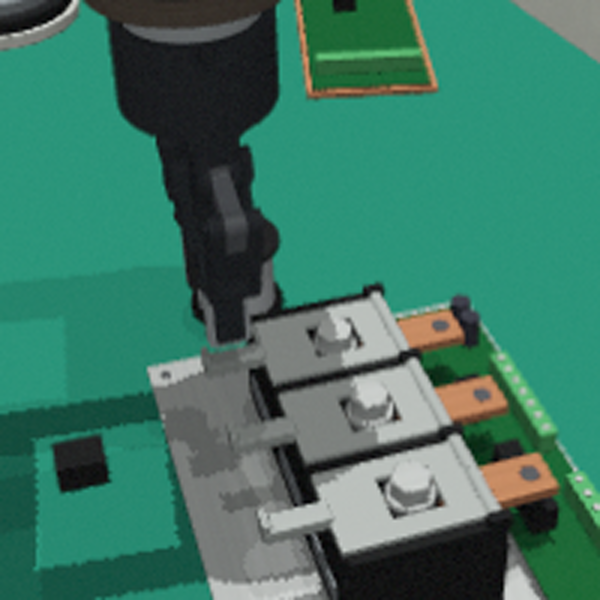

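View pics/top2.png

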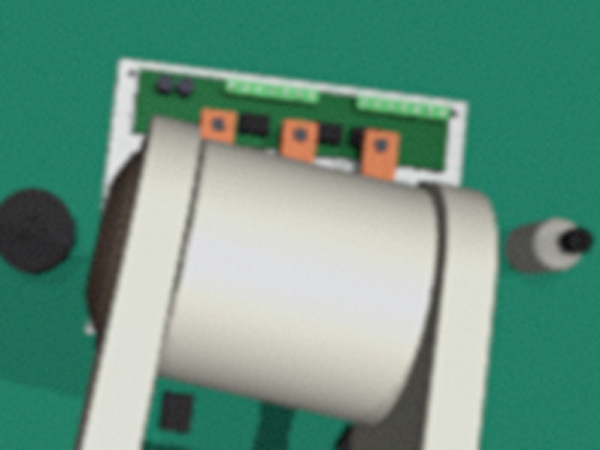

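The side view shows the fingers (crop 235,330) over the left tab (230,358), and the left head (337,330) sits lower than the other two. The arm hides the block in the top view. Now down and grip.

```bash
python3 -m inch '[{"tx":0,"ty":0,"tz":0.012,"turn":0,"hand":0},{"tx":0,"ty":0,"tz":0.012,"turn":0,"hand":0},{"tx":0,"ty":0,"tz":0.011,"turn":0,"hand":0},{"tx":0,"ty":0,"tz":0.01,"turn":0,"hand":0},{"tx":0,"ty":0,"tz":0,"turn":0,"hand":0}]'; python3 -m inch '[{"tx":0,"ty":0,"tz":0,"turn":0,"hand":-1},{"tx":0,"ty":0,"tz":0,"turn":0,"hand":-1},{"tx":0,"ty":0,"tz":0,"turn":0,"hand":-1},{"tx":0,"ty":0,"tz":0,"turn":0,"hand":-1},{"tx":0,"ty":0,"tz":0,"turn":0,"hand":-1}]' 25; python3 -c "
from h import *
off((-.051,.06,.0615))
cv2.imwrite('pics/side3.png',cv2.resize(vision.capture('side')[180:300,240:400],None,fx=4,fy=4,interpolation=cv2.INTER_CUBIC))"
```

```text
time_s: 9.05
tool_pos: [0.4844, -0.0454, 0.0718]
eef_rot: [0.997, -0.073, -0.001, -0.0]
contact_force: [-0.2, 0.7, 0.8]
width: 0.499
time_s: 9.55
tool_pos: [0.4855, -0.0456, 0.0739]
eef_rot: [0.997, -0.073, 0.0, 0.0]
contact_force: [1.7, 0.9, 0.4]
width: 0.128
d mm [-0.5 -0.1 12.4] turn needed -0.03 t 9.55 z [ 0.4855 -0.0456  0.0739] F [1.7 0.9 0.4] w 0.128
```

View pics/side3.png

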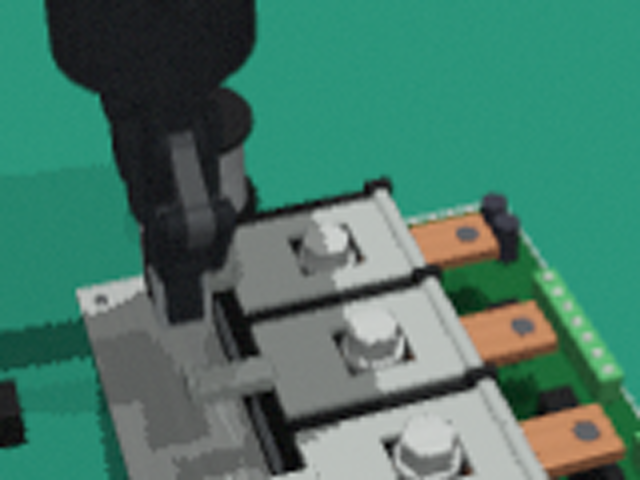

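```bash
python3 -m inch '[{"tx":0.0001,"ty":0,"tz":-0.0048,"turn":0,"hand":-1},{"tx":0.0004,"ty":0,"tz":-0.0047,"turn":0,"hand":-1},{"tx":0.0006,"ty":0,"tz":-0.0048,"turn":0,"hand":-1},{"tx":0.0008,"ty":0,"tz":-0.0047,"turn":0,"hand":-1},{"tx":0.0011,"ty":0,"tz":-0.0046,"turn":0,"hand":-1},{"tx":0.0013,"ty":0,"tz":-0.0046,"turn":0,"hand":-1},{"tx":0,"ty":0,"tz":0,"turn":0,"hand":-1}]'; python3 -c "
from h import *
off((-.051,.06,.0615))
cv2.imwrite('pics/side4.png',cv2.resize(vision.capture('side')[160:300,240:400],None,fx=4,fy=4,interpolation=cv2.INTER_CUBIC))"
```

```text
time_s: 10.3
tool_pos: [0.4896, -0.0462, 0.1023]
eef_rot: [0.997, -0.073, -0.0, -0.0]
contact_force: [0.9, 0.4, -3.5]
width: 0.133
d mm [-4.6 -0.1 40.8] turn needed -0.03 t 10.3 z [ 0.4896 -0.0462  0.1023] F [ 0.9  0.4 -3.5] w 0.133
```

View pics/side4.png

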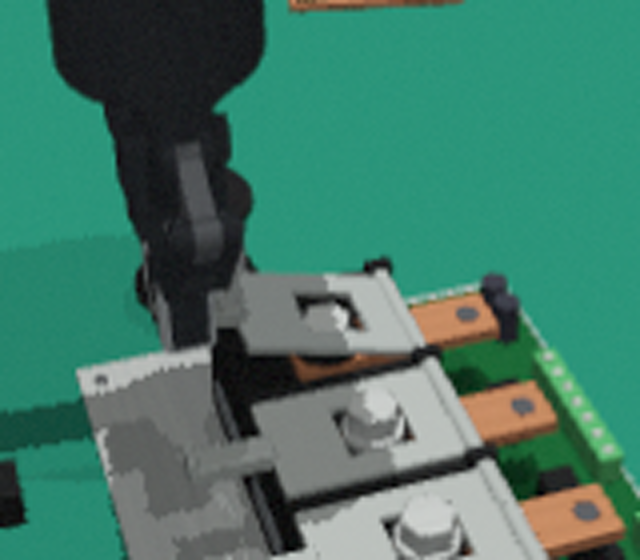

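The left cover is rising with the fingers, with the tab held at crop (225,310). I'll continue along the arc.

```bash
python3 -m inch '[{"tx":0.0015,"ty":0,"tz":-0.0045,"turn":0,"hand":-1},{"tx":0.0017,"ty":0,"tz":-0.0045,"turn":0,"hand":-1},{"tx":0.002,"ty":0,"tz":-0.0043,"turn":0,"hand":-1},{"tx":0.0022,"ty":0,"tz":-0.0043,"turn":0,"hand":-1},{"tx":0.0024,"ty":0,"tz":-0.0041,"turn":0,"hand":-1},{"tx":0.0026,"ty":0,"tz":-0.004,"turn":0,"hand":-1},{"tx":0.0028,"ty":0,"tz":-0.0039,"turn":0,"hand":-1},{"tx":0.003,"ty":0,"tz":-0.0037,"turn":0,"hand":-1}]'; python3 -c "
from h import *
off((-.051,.06,.0615))
cv2.imwrite('pics/side5.png',cv2.resize(vision.capture('side')[140:280,240:400],None,fx=4,fy=4,interpolation=cv2.INTER_CUBIC))"
```

```text
time_s: 11.15
tool_pos: [0.5077, -0.0489, 0.1354]
eef_rot: [0.997, -0.073, -0.0, -0.0]
contact_force: [0.0, 0.5, -6.0]
width: 0.133
d mm [-22.9  -0.   73.9] turn needed -0.03 t 11.15 z [ 0.5077 -0.0489  0.1354] F [ 0.   0.5 -6. ] w 0.133
```

View pics/side5.png

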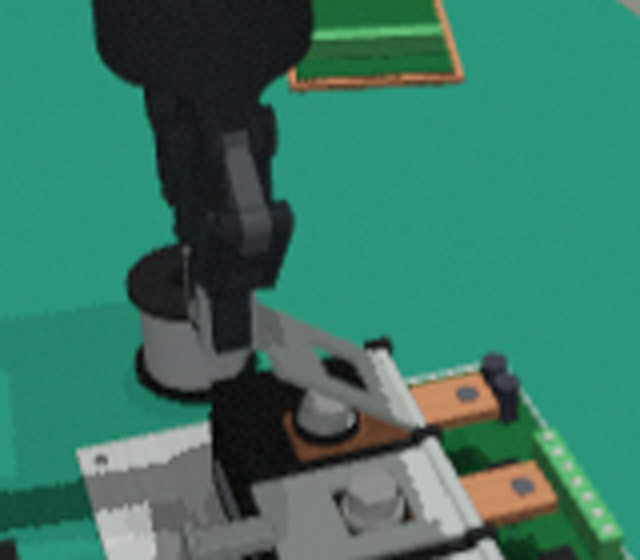

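```bash
python3 -m inch '[{"tx":0.0032,"ty":0,"tz":-0.0036,"turn":0,"hand":-1},{"tx":0.0033,"ty":0,"tz":-0.0034,"turn":0,"hand":-1},{"tx":0.0035,"ty":0,"tz":-0.0032,"turn":0,"hand":-1},{"tx":0.0036,"ty":0,"tz":-0.0031,"turn":0,"hand":-1},{"tx":0.0038,"ty":0,"tz":-0.0029,"turn":0,"hand":-1},{"tx":0.004,"ty":0,"tz":-0.0027,"turn":0,"hand":-1},{"tx":0,"ty":0,"tz":0,"turn":0,"hand":-1},{"tx":0,"ty":0,"tz":0,"turn":0,"hand":-1}]'; python3 -m inch '[{"tx":0,"ty":0,"tz":0,"turn":0,"hand":-1},{"tx":0,"ty":0,"tz":0,"turn":0,"hand":-1},{"tx":0,"ty":0,"tz":0,"turn":0,"hand":-1}]'; python3 -c "
from h import *
off((-.051,.06,.0615))
cv2.imwrite('pics/side6.png',cv2.resize(vision.capture('side')[140:320,230:430],None,fx=3.3,fy=3.3,interpolation=cv2.INTER_CUBIC))
print(proj('side',blk(P,[(.045-.06*np.cos(a),y,.0615+.06*np.sin(a)) for a in (.7,.9,1.1) for y in(.035,)])))"
```

```text
time_s: 12.0
tool_pos: [0.5288, -0.052, 0.1541]
eef_rot: [0.997, -0.073, 0.0, -0.0]
contact_force: [-1.0, 1.0, -2.0]
width: 0.13
time_s: 12.3
tool_pos: [0.5287, -0.052, 0.154]
eef_rot: [0.997, -0.073, 0.0, -0.0]
contact_force: [1.0, 1.5, -2.3]
width: 0.133
d mm [-44.2  -0.1  92.5] turn needed -0.03 t 12.3 z [ 0.5287 -0.052   0.154 ] F [ 1.   1.5 -2.3] w 0.133
[[317.27564682 235.27493995]
 [322.52522628 229.9374124 ]
 [328.75051229 225.32452817]]
```

View pics/side6.png

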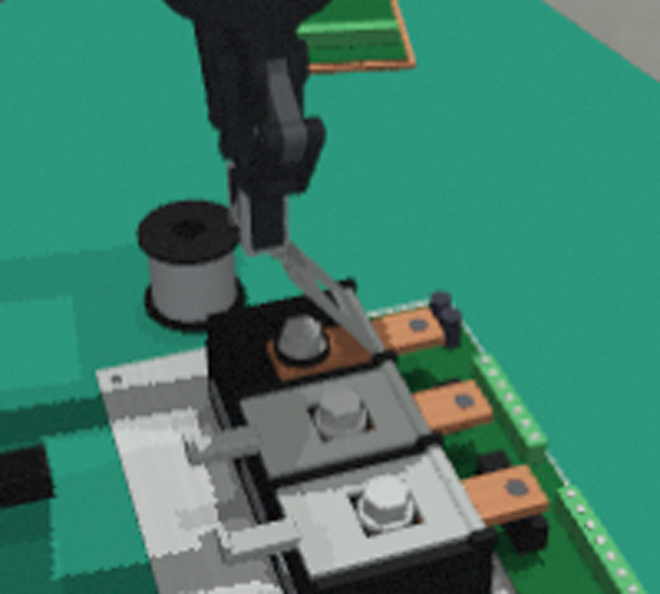

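```bash
python3 -c "
from h import *
e=lambda a:proj('side',blk(P,[(.045-.075*np.cos(a),.035,.0615+.075*np.sin(a))]))[0].round(1)
print([(a,e(a)) for a in(.7,.85,1.,1.15)]); print(bot.hand_in())"
```

```text
[(0.7, array([309.9, 231.9])), (0.85, array([314.8, 226.7])), (1.0, array([320.4, 222. ])), (1.15, array([326.6, 217.9]))]
the job is handed in; nothing more can be done
None
```

The left bolt is the loose one. I handed the job in at about 12 s of the 51 s allowed, with the gripper still holding the left cover open. The hand-in gives no verdict.

- **Finding the bolt:** The right and middle bolts carried 12 N and 10 N without giving. The left bolt sank 5 mm to a firm stop. The highest force I read while tapping was about 12 N, well under the 60 N limit.
- **Lifting the cover:** I gripped the left tab at 25 N and followed the hinge arc to about 1.0 rad; 0.75 rad was needed. That angle comes from the gripper's travel of 80 mm up and 43 mm back. The edge of the cover I could see in the last picture roughly fits this. It lies about 6 pixels from the 1.0 rad prediction, too coarse to confirm the angle exactly.
- **State at the end:** The grip opening was steady at 0.13 and the arm was still. In the last side picture the middle and right covers are shut, and the spool looks undisturbed.
- **Not checked at the end:** I didn't look at the flux bottle or the relays again after lifting. Neither was touched as far as the forces and earlier pictures show.
- **Refused command:** My first move was refused because its rows left out some of the values, so nothing moved.

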